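# Index the vial turret and take the reading

## Task

The analyser's little vial turret moves on one station for every click of its thumb lever. Click the lever down one notch at a time, gently (under 20 N) and letting it spring right back up between clicks, until the tall vial stands at the reading head, without overshooting it; then, and only then, press the round read key fully down and let go. Work only the lever and the key: do not touch the turret or its vials, and leave everything else where it is.

Things in the scene. Friction and masses are not known exactly. Their poses are not given: they have to be found in the camera images.
- analyser: White flat bench instrument, 220 x 320 x 50 mm (x, y, z), fixed to the bench. Origin: centre of its underside on the bench; its x axis points away from its front, y to its left, z up. The turret is on its right half (-y), the lever and the read key are on its left half.
- turret: Aluminium disc, 152 mm across, on a vertical axis, with 10 stations (36 deg apart, 55 mm from the axis), each a cage of four 24 mm steel posts holding one vial. Origin on the axis at the disc's underside, 52 mm above the bench; vials stand 6 mm higher. Each click of the lever turns it exactly 36 deg counter-clockwise seen from above, and it holds itself there. Do not touch.
- read_station (a point): Fixed point of the analyser: where a vial's underside is centred when it stands at the reading head (grey upright block 50 x 18 x 45 mm just beyond the disc's rim, pointer on top). 55 mm from the turret axis in the analyser's +y direction; axes as the analyser's.
- tall_vial: The vial to be read: brown glass, 22 mm across, 62 mm tall with its black cap (the other vials on the turret look the same but are only 40 mm tall). Origin: centre of its underside. It starts 2, 3 or 4 clicks short of the reading station.
- lever: Thumb lever: 12 mm steel rod on a level hinge between two aluminium cheeks (tops 105 mm above the bench), reaching 92 mm from the hinge towards the analyser's front. Origin: on the hinge, 95 mm above the bench. The pad is pressed straight down, a spring lifts it back. Each full press is one click; it must come up to within 1 mm of rest to take the next notch, and cannot click twice in one press.
- lever_pad (a point): Middle of the top of the lever's black rubber pad (34 x 32 mm), 75 mm from the hinge, at rest 103 mm above the bench; moves with the lever. After about 2 mm free travel it takes about 6 N, easing to about 2 N; roughly 15 mm down the turret clicks on (within 0.3 s) and at once a firm stop is met (force rises within 2 mm past 20 N). Pressed less far it falls back without a click.
- read_key (a joint): Travel of the read key in m: 0 released, 0.006 fully down. Spring, 5 N when fully down, then a hard stop.
- read_key_top (a point): Centre of the top face of the read key: round grey push button, 26 mm across, in a black collar 42 mm across, behind the lever (143 mm further from the front than the pad); its top is 72 mm above the bench.
- vial_a: Short vial on the turret: brown glass, 22 mm across, 40 mm tall with its black cap. Origin: centre of its underside. Not to be touched.
- vial_b: Short vial on the turret: brown glass, 22 mm across, 40 mm tall with its black cap. Origin: centre of its underside. Not to be touched.
- vial_c: Short vial on the turret: brown glass, 22 mm across, 40 mm tall with its black cap. Origin: centre of its underside. Not to be touched.
- vial_d: Short vial on the turret: brown glass, 22 mm across, 40 mm tall with its black cap. Origin: centre of its underside. Not to be touched.
- vial_e: Short vial on the turret: brown glass, 22 mm across, 40 mm tall with its black cap. Origin: centre of its underside. Not to be touched.
- tube_rack: Bystander: clear rack 70 x 120 mm with three capped tubes, 92 mm tall, behind the analyser.
- beaker: Bystander: clear beaker, 72 mm across, 70 mm tall, left of the analyser.
- tweezers: Bystander: steel tweezers, 120 mm long, 5 mm high, on the bench right of the analyser.
- pipette: Bystander: white pipette 245 mm long, lying on the bench on the left.
- reagent_bottle: Bystander: brown bottle, 64 mm across, 150 mm tall, on the left.
- powder_jar: Bystander: white jar, 60 mm across, 75 mm tall, on the right at the back.
- tip_box: Bystander: blue box 85 x 120 x 60 mm, on the right.
Mind the look-alikes: they are no part of the job. What is shaped like the tall_vial but green or purple is not meant.

How it is judged:
On the way, in this order (a step that is already met when the one before it is completed fails the run):
1. the tall vial stands at the reading head, brought there by the lever (horizontal distance between tall_vial and read_station below 0.006 m), for 0.5 s.
2. the read key is pressed fully down (value of joint read_key above 0.0045 m), for 0.05 s.
At the end, for the whole second after the job is handed in: The tall vial stands upright and at rest in its cage within 6 mm of the reading station, the read key has been pressed and is up again, the lever is back up (within 3 mm) (horizontal distance between tall_vial and read_station below 0.006 m and angle between tall_vial's own z axis and vertical below 0.12 rad and angular speed of turret below 0.1 rad/s and value of joint read_key below 0.0015 m and linear speed of tall_vial below 0.02 m/s and z of lever_pad in the frame of analyser above 0.1 m); the robot touches nothing.
It fails at once if the lever is pressed with more than 20 N (contact force between any of the fingers, the arm and lever above 20 N).
It fails at once if the turret or a vial is touched by the robot (contact force between any of the arm, the fingers and turret above 0.2 N or contact force between any of the arm, the fingers and tall_vial above 0.2 N or contact force between any of the arm, the fingers and vial_a above 0.2 N or contact force between any of the arm, the fingers and vial_b above 0.2 N or contact force between any of the arm, the fingers and vial_c above 0.2 N or contact force between any of the arm, the fingers and vial_d above 0.2 N or contact force between any of the arm, the fingers and vial_e above 0.2 N).
It fails at once if the tall vial goes past the reading station by more than 12 mm (x of tall_vial in the frame of read_station below -0.012 m).
It fails at once if the read key is pressed (3 mm) while the tall vial is not at the station (8 mm) (value of joint read_key above 0.003 m and horizontal distance between tall_vial and read_station above 0.008 m).
It fails at once if a bystander is moved more than 20 mm (distance of any of tube_rack, beaker, tweezers, pipette, reagent_bottle, powder_jar, tip_box from where it was at the start of the episode above 0.02 m).
It also fails if it takes over 64 s, if anything falls off the work surface, if the arm or the gripper's body presses on something with over 40 N, if the wrist force passes 120 N, or if a joint passes its speed limit or range.

## Robot

A 6-joint arm with a two-finger parallel gripper is mounted at the origin on the work surface. World frame = base frame: x ahead of the robot, y to its left, z up, the work surface at z = 0. Lengths are in m, angles in rad, forces in N, time in s.
With the tool pointing down it reaches from about 0.35 to 0.925 m from the base axis. Payload 6.4 kg.
Tool frame: the origin (TCP) lies at the very end of the fingers, on their centre line; the grasp point (between the pads) lies 19 mm behind it; z points along the fingers, y is the line along which they close (so a half turn about z gives the same grasp; the last joint's range is limited). The gripper opens to 94 mm and grips with 3 to 60 N. Pads are 16 mm wide; open, the fingers measure 119 mm over their backs; the gripper's body (75 mm by 177 mm) begins 78 mm behind the grasp point.
Start: joints at [1.167, 0.245, 1.558, -0, 1.339, -0.174], TCP at [0.148, 0.633, 0.205] pointing down, gripper open.
Joint ranges: [-3.13, 3.13], [-1.02, 2.26], [0.13, 2.54], [-0.95, 4.09], [0.21, 2.88], [-2.74, 2.74]. Speed limits (rad/s): [2.57, 2.57, 3.14, 3.14, 3.14, 3.14].

## Interface

Orientations are given as a unit quaternion [x, y, z, w].
In Python, from bench import read_state, cams, job gives the robot as it stands.
- The arm moves only by the shell command python3 -m crank 'ROWS'. ROWS is JSON, a list of rows, each an object of numbers: "tx", "ty", "tz": the shift along the world's x, y, z in mm; "rx", "ry", "rz": the turn, a rotation vector about the world's x, y, z in rad; "hand": the finger opening in mm, from 0 to 94. In form: [{"tx": .., "ty": .., "tz": .., "rx": .., "ry": .., "rz": .., "hand": ..}, ...]. A call has 1 to 8 rows; each row shifts and turns the commanded pose from where the row before left it; what a row does not reach is not made up. A row lasts 1/12 s, in which the tool goes at most 41.7 mm and 7.16 degrees, less where a joint would pass 70% of its speed; a pose out of reach is approached as far as the arm can. A call is refused whole if a number of a shift passes 41.7 or a number of a turn 0.125, either way. A call with a gripper value outside its range is refused whole. The fingers move at their own pace and stop on an object; the grip force is fixed at half the most. Time passes only in rows, so rows that do not move let the fingers close. It gives the time, the measured TCP pose, the force, the opening and the grip force at its end, in the units of the state.
- read_state(): the state, without advancing time (a new reading comes with each control period).
- cams.capture(name): name is "scene" or "side" or "wrist"; returns a dict with "image" (480x640x3 uint8, blue, green, red), "range_z" (480x640 float32, m along the optical axis (not along the pixel's ray), 0 where there is no reading), "intrinsics" (3x3 intrinsics, pixels), "dist" ([k1, k2, p1, p2, k3] as OpenCV has them; the pictures are not rectified), "R" (3x3) and "t" (3): a world point X has camera coordinates R X + t; the wrist camera has in their place "hand_eye" (4x4, takes a point from camera to tool coordinates, whose origin is the TCP and whose axes are the flange's). Camera axes: x right, y down, z forward; pixel columns grow to the right and rows downward; lengths in m; the calibration is good to about 2 mm. A picture is of the moment at which its call begins: read the wrist's pose just before it.
- job.close_job(): hands the job in; it is judged then, once.
The state is a dict: "t": time; "joint_pos": joint angles; "joint_vel": joint speeds; "joint_torque": joint torques, N m; "tcp_pos": TCP position; "orientation": TCP orientation; "contact_force": force on the tool from outside, world axes, zero at the start; "moment": the same for the moment, N m; "finger_gap": finger opening in m; "grip_force": force on a finger pad.
Only numpy, scipy, OpenCV 4.12 (cv2) and the standard library are available. Lean on these libraries where they do the work, as an engineer would, in place of code of your own. Each camera call takes 0.05 s, during which the arm holds its last target. There are 200 camera calls.

## Working session

There is one attempt and no reset: what is moved stays moved. The work goes in short steps, Python scripts to look and compute and a shell command to move; the robot and the scene stay as the last step left them, time stands still between calls to the robot, and variables do not carry over. Pictures are saved under pics/ and viewed, at most 10 in all, crops included, and the job is handed in when it is done.

```bash
mkdir -p pics
cat > h.py <<'E'
import numpy as np,cv2,pickle
from bench import read_state,cams,job
def snap(n,f):
    s=read_state();c=cams.capture(n);c['s']=s;pickle.dump(c,open(f'pics/{f}.pkl','wb'));cv2.imwrite(f'pics/{f}.png',c['image']);return c
def load(f): return pickle.load(open(f'pics/{f}.pkl','rb'))
def cloud(c):
    z=c['range_z'];v,u=np.mgrid[0:480,0:640]
    p=cv2.undistortPoints(np.stack([u,v],-1).reshape(-1,1,2).astype(np.float64),c['intrinsics'],np.array(c['dist'])).reshape(480,640,2)
    P=np.dstack([p*z[...,None],z]); W=(P-np.array(c['t']))@np.array(c['R']); W[z<=0]=np.nan; return W
E
python3 - <<'E'
from h import *
snap('scene','s0');snap('side','d0');s=read_state();print(s['t'],s['tcp_pos'],s['orientation'],s['contact_force'])
E
```

```text
0.1 [0.14784575 0.63240155 0.20446175] [ 1.14657732e-01  9.93404674e-01 -8.34441623e-04 -2.47990681e-04] [ 0.23797565 -0.85558729  0.5658494 ]
```

View pics/s0.png

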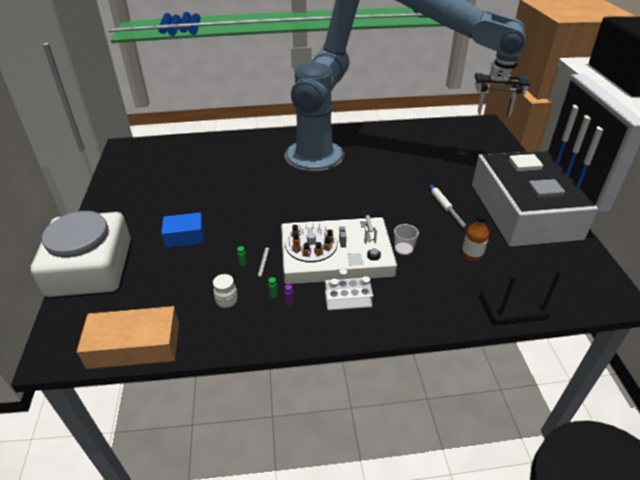

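View pics/d0.png

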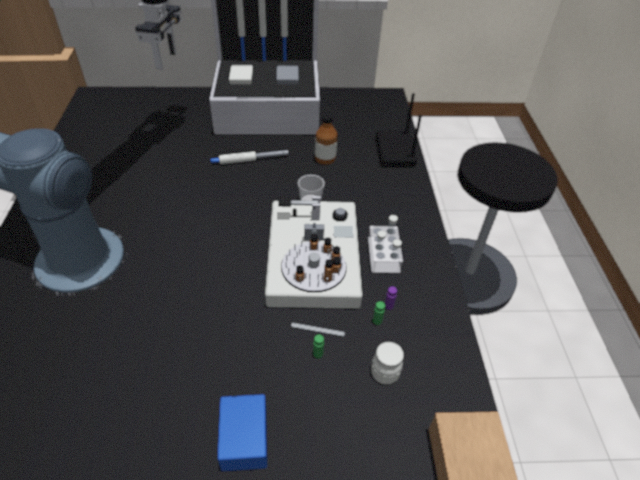

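The scene view shows the analyser at about (338,250) with the turret at (312,240), lever at (370,232) and key at (374,254). In the side view the analyser is at (315,250), the lever at (300,212) and the key at (340,214). Next I'll enlarge this area and fit the pose from depth.

Run:
```python
from h import *
a=load('s0');b=load('d0')
A=cv2.resize(a['image'][205:290,270:410],None,fx=5.6,fy=5.6,interpolation=3)
cv2.imwrite('pics/sc.png',A)
B=cv2.resize(b['image'][170:310,250:390],None,fx=4.25,fy=4.25,interpolation=3);cv2.imwrite('pics/dc.png',B)
for c,n in((a,'s'),(b,'d')):
    W=cloud(c);z=W[...,2];x=W[...,0]; 
    img=c['image'].min(-1)
    roi=np.zeros(z.shape,bool); 
    if n=='s': roi[205:290,270:410]=1
    else: roi[190:320,255:375]=1
    m=roi&(abs(z-.05)<.006)&(img>120)
    P=W[m][:,:2].astype(np.float32);r=cv2.minAreaRect(P);print(n,m.sum(),r,np.median(z[m]))
    # bright body outline
    m=roi&(z>.03)&(z<.12);r=cv2.minAreaRect(W[m][:,:2].astype(np.float32));print(r)
    ys,xs=np.where(roi&(z>.09)&(z<.13))
    for v,u in list(zip(ys,xs)): print(u,v,(W[v,u]*1000).round().astype(int),c['image'][v,u],end='; ')
    print()
```

```text
s 3601 ((0.6340113878250122, 0.02755334973335266), (0.37336570024490356, 0.3088090419769287), 88.0484619140625) 0.048228972760175896
((0.6342750191688538, 0.01756758987903595), (0.3925330638885498, 0.34093624353408813), 78.77719116210938)
365 208 [499 103  99] [32 30 32]; 366 208 [500 105  99] [31 32 32]; 367 208 [508 107 105] [32 30 31]; 368 208 [498 112  97] [33 32 33]; 369 208 [506 113 103] [34 34 33]; 370 208 [506 116 103] [34 33 35]; 361 209 [503  89  99] [29 28 29]; 362 209 [507  91 102] [28 28 29]; 363 209 [510  94 105] [29 28 31]; 364 209 [511  97 105] [28 28 28]; 365 209 [510 100 104] [28 28 28]; 366 209 [511 103 104] [28 27 28]; 368 209 [502 111  97] [34 35 35]; 369 209 [511 112 103] [32 32 33]; 370 209 [507 116 100] [35 34 36]; 371 209 [503 120  96] [36 35 37]; 361 210 [507  89  99] [30 30 30]; 362 210 [512  91 102] [36 36 37]; 363 210 [512  94 102] [36 37 37]; 364 210 [513  97 102] [37 37 37]; 365 210 [511 100 100] [32 34 32]; 366 210 [508 104  98] [35 35 34]; 367 210 [511 106 100] [34 33 34]; 368 210 [515 109 103] [34 34 35]; 369 210 [515 112 102] [35 35 37]; 370 210 [51
[... 28225 characters left out ...]
1 272 [ 556 -126   91] [20 23 27]; 302 272 [ 558 -126   91] [33 39 57]; 325 272 [ 610 -128   94] [50 62 79]; 326 272 [ 612 -131   96] [39 56 79]; 327 272 [ 614 -128   93] [35 54 76]; 328 272 [ 616 -129   94] [34 55 78]; 329 272 [ 618 -130   96] [25 44 66]; 330 272 [ 621 -127   92] [29 49 72]; 331 272 [ 623 -129   94] [32 48 73]; 332 272 [ 625 -128   93] [43 59 76]; 299 273 [ 551 -128   90] [29 37 50]; 300 273 [ 554 -129   91] [28 35 53]; 301 273 [ 556 -128   90] [27 42 63]; 325 273 [ 610 -130   92] [47 58 77]; 326 273 [ 612 -130   92] [31 49 73]; 327 273 [ 614 -130   92] [41 57 79]; 329 273 [ 619 -129   91] [33 49 72]; 330 273 [ 621 -129   91] [33 53 75]; 331 273 [ 623 -130   92] [52 66 86];
```

View pics/sc.png

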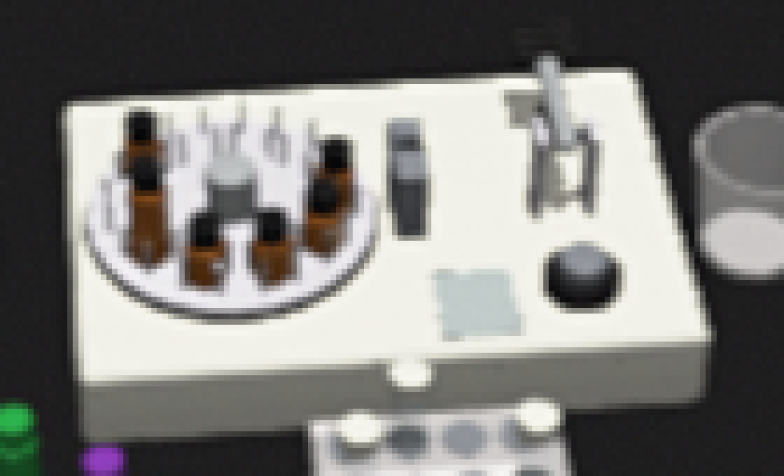

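View pics/dc.png

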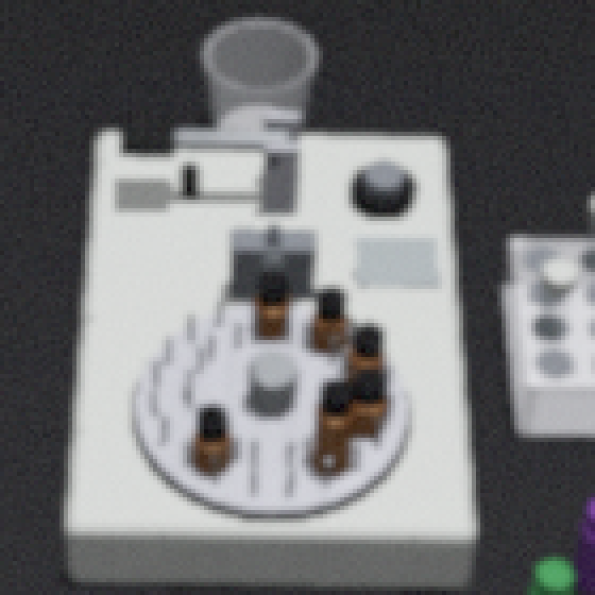

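The crops show the tall vial in the scene crop at (147,215), with a short vial now at the reading head and three more between them. That puts the tall vial four stations (144°) short. Depth puts it at about (618,-121) mm and the turret axis at about (593,-75) mm, so the geometry agrees. Next I'll measure the pad and key in both views.

Run:
```python
from h import *
for f in('s0','d0'):
    c=load(f);W=cloud(c);x,y,z=W[...,0],W[...,1],W[...,2];g=c['image'].max(-1)
    def q(n,m):
        P=W[m]*1000; print(f,n,len(P),'p5',np.nanpercentile(P,5,0).round(),'p95',np.nanpercentile(P,95,0).round(),'med',np.nanmedian(P,0).round())
    near=(y>.06)&(y<.14)
    q('pad',(x>.48)&(x<.55)&near&(abs(z-.1)<.008)&(g<60))
    q('rod',(x>.545)&(x<.59)&near&(abs(z-.098)<.008))
    q('key',(x>.6)&(x<.72)&near&(abs(z-.07)<.006))
    q('axishub',(x>.56)&(x<.63)&(y>-.1)&(y<-.05)&(z>.07))
    m=(x>.63)&(x<.70)&near&(z>.045)&(g<110); q('keydark',m)
    m=(x>.45)&(x<.8)&(y>-.2)&(y<.2)&(abs(z-.048)<.006)&(g>200)
    P=W[m][:,:2]*1000
    # front edge line fit per y bin
    e=[(b,np.percentile(P[abs(P[:,1]-b)<5][:,0],[1,99])) for b in range(-100,160,20) if (abs(P[:,1]-b)<5).sum()>10]
    b=np.array([k for k,_ in e]);E=np.array([v for _,v in e]); print('front fit',np.polyfit(b,E[:,0],1),'back',np.polyfit(b,E[:,1],1))
```

```text
s0 pad 81 p5 [503.  89.  95.] p95 [533. 118. 105.] med [522. 104. 101.]
s0 rod 44 p5 [550.  86.  94.] p95 [589. 108. 101.] med [570. 101.  97.]
s0 key 76 p5 [605.  86.  65.] p95 [675. 113.  74.] med [662. 100.  69.]
s0 axishub 78 p5 [578. -85.  72.] p95 [602. -62.  88.] med [594. -73.  84.]
s0 keydark 83 p5 [659.  81.  52.] p95 [680. 113.  68.] med [672.  94.  60.]
front fit [3.05000524e-02 4.86820874e+02] back [-6.10712922e-02  7.43097182e+02]
d0 pad 96 p5 [503.  88.  99.] p95 [529. 115. 106.] med [517. 102. 103.]
d0 rod 97 p5 [549.  85.  93.] p95 [590. 110. 103.] med [572.  97.  98.]
d0 key 89 p5 [604.  82.  65.] p95 [670. 106.  73.] med [659.  91.  71.]
d0 axishub 149 p5 [575. -89.  72.] p95 [629. -60.  90.] med [587. -80.  86.]
d0 keydark 96 p5 [644.  78.  55.] p95 [674. 100.  68.] med [657.  85.  62.]
front fit [4.09869439e-02 4.84289012e+02] back [-1.07426345e-01  7.21125302e+02]
```

```bash
python3 -m crank '[{"tx":0,"ty":-20,"tz":30,"hand":0},{"tx":25,"ty":-33,"hand":0},{"tx":25,"ty":-33,"hand":0},{"tx":25,"ty":-33,"hand":0},{"tx":25,"ty":-33,"hand":0},{"tx":25,"ty":-33,"hand":0},{"tx":25,"ty":-33,"hand":0},{"tx":25,"ty":-33,"hand":0}]'
```

```text
$[0]: bad value
```

```bash
python3 -m crank '[{"tx":0,"ty":-20,"tz":30,"rx":0,"ry":0,"rz":0,"hand":0},{"tx":25,"ty":-33,"tz":0,"rx":0,"ry":0,"rz":0,"hand":0},{"tx":25,"ty":-33,"tz":0,"rx":0,"ry":0,"rz":0,"hand":0},{"tx":25,"ty":-33,"tz":0,"rx":0,"ry":0,"rz":0,"hand":0},{"tx":25,"ty":-33,"tz":0,"rx":0,"ry":0,"rz":0,"hand":0},{"tx":25,"ty":-33,"tz":0,"rx":0,"ry":0,"rz":0,"hand":0},{"tx":25,"ty":-33,"tz":0,"rx":0,"ry":0,"rz":0,"hand":0},{"tx":25,"ty":-33,"tz":0,"rx":0,"ry":0,"rz":0,"hand":0}]'
```

```text
t: 0.77
tcp_pos: [0.3235, 0.3801, 0.2351]
orientation: [0.114, 0.993, -0.0, -0.0]
contact_force: [0.8, 0.6, -0.1]
finger_gap: 0.0443
grip_force: 0.0
```

```bash
python3 -m crank '[{"tx":24,"ty":-35,"tz":0,"rx":0,"ry":0,"rz":0,"hand":0},{"tx":24,"ty":-35,"tz":0,"rx":0,"ry":0,"rz":0,"hand":0},{"tx":24,"ty":-35,"tz":0,"rx":0,"ry":0,"rz":0,"hand":0},{"tx":24,"ty":-35,"tz":0,"rx":0,"ry":0,"rz":0,"hand":0},{"tx":24,"ty":-35,"tz":-10,"rx":0,"ry":0,"rz":0,"hand":0},{"tx":24,"ty":-35,"tz":-10,"rx":0,"ry":0,"rz":0,"hand":0},{"tx":24,"ty":-35,"tz":-10,"rx":0,"ry":0,"rz":0,"hand":0},{"tx":24,"ty":-33,"tz":-10,"rx":0,"ry":0,"rz":0,"hand":0}]'
python3 -m crank '[{"tx":2,"ty":0,"tz":-20,"rx":0,"ry":0,"rz":0,"hand":0},{"tx":0,"ty":0,"tz":-20,"rx":0,"ry":0,"rz":0,"hand":0},{"tx":0,"ty":0,"tz":0,"rx":0,"ry":0,"rz":0,"hand":0},{"tx":0,"ty":0,"tz":0,"rx":0,"ry":0,"rz":0,"hand":0},{"tx":0,"ty":0,"tz":0,"rx":0,"ry":0,"rz":0,"hand":0}]'
python3 - <<'E'
from h import *
snap('wrist','w1');s=load('w1')['s'];print(s['tcp_pos'],s['contact_force'],s['finger_gap'])
c=snap('scene','s1');d=snap('side','d1')
A=cv2.resize(c['image'][190:280,300:420],(480,360),interpolation=3);B=cv2.resize(d['image'][160:270,250:370],(320,293),interpolation=3)
o=np.zeros((360,800,3),np.uint8);o[:,:480]=A;o[:293,480:]=B;cv2.imwrite('pics/v1.png',o)
E
```

```text
t: 1.43
tcp_pos: [0.5104, 0.1094, 0.1963]
orientation: [0.115, 0.993, 0.0, -0.0]
contact_force: [0.3, 0.6, 0.3]
finger_gap: 0.0006
grip_force: 0.0
t: 1.85
tcp_pos: [0.5122, 0.1117, 0.1577]
orientation: [0.114, 0.993, 0.0, 0.0]
contact_force: [0.1, 0.5, 0.6]
finger_gap: 0.0003
grip_force: 0.0
[0.51215692 0.11172362 0.15773768] [0.06292781 0.51780602 0.63700105] 0.00029346383668362363
```

View pics/w1.png

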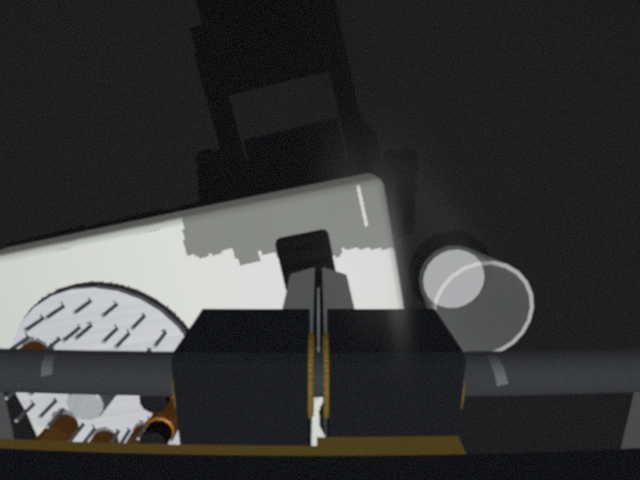

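View pics/v1.png

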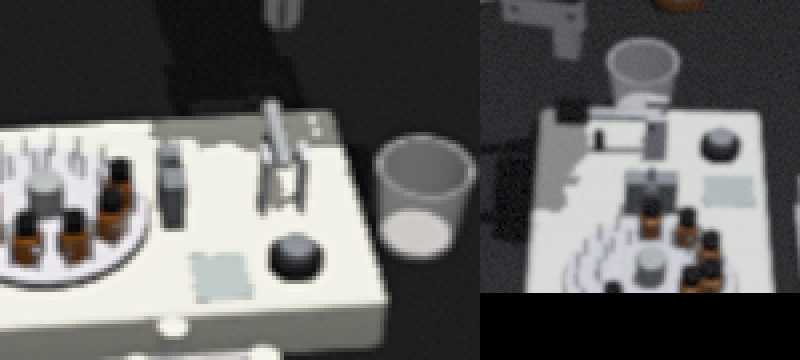

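The wrist view shows the pad's front corners at about (277,240) and (326,232), with the fingertips at (318,275) behind them. I'll project those corners and the tip onto the pad plane.

Run:
```python
from h import *
from scipy.spatial.transform import Rotation as Ro
c=load('w1');s=c['s'];R=Ro.from_quat(s['orientation']).as_matrix();H=np.array(c['hand_eye']);o=R@H[:3,3]+s['tcp_pos'];print('cam',o)
for u,v in[(277,240),(326,232),(334,266)]:
    p=cv2.undistortPoints(np.array([[[u,v]]],float),c['intrinsics'],np.array(c['dist']))[0,0]
    d=R@H[:3,:3]@np.array([*p,1]);print(u,v,(o+d*(.103-o[2])/d[2])*1000)
```

```text
cam [0.44797347 0.12592465 0.33639416]
277 240 [498.44121685  89.97135223 103.        ]
326 232 [500.23159274 118.54523388 103.        ]
334 266 [521.17981764 118.57637488 103.        ]
```

Pad centre comes out at about (516.5,103.5), which agrees with the other two views. Next I'll centre over it and go down to just above.

```bash
python3 -m crank '[{"tx":4,"ty":-8,"tz":-10,"rx":0,"ry":0,"rz":0,"hand":0},{"tx":0,"ty":0,"tz":-15,"rx":0,"ry":0,"rz":0,"hand":0},{"tx":0,"ty":0,"tz":-15,"rx":0,"ry":0,"rz":0,"hand":0},{"tx":0,"ty":0,"tz":-9,"rx":0,"ry":0,"rz":0,"hand":0},{"tx":0,"ty":0,"tz":0,"rx":0,"ry":0,"rz":0,"hand":0},{"tx":0,"ty":0,"tz":0,"rx":0,"ry":0,"rz":0,"hand":0}]'
python3 -m crank '[{"tx":0,"ty":0,"tz":-3,"rx":0,"ry":0,"rz":0,"hand":0},{"tx":0,"ty":0,"tz":-2,"rx":0,"ry":0,"rz":0,"hand":0},{"tx":0,"ty":0,"tz":0,"rx":0,"ry":0,"rz":0,"hand":0}]'
python3 -m crank '[{"tx":0,"ty":0,"tz":-2,"rx":0,"ry":0,"rz":0,"hand":0},{"tx":0,"ty":0,"tz":-2,"rx":0,"ry":0,"rz":0,"hand":0},{"tx":0,"ty":0,"tz":0,"rx":0,"ry":0,"rz":0,"hand":0}]'
python3 -m crank '[{"tx":0,"ty":0,"tz":-2,"rx":0,"ry":0,"rz":0,"hand":0},{"tx":0,"ty":0,"tz":-2,"rx":0,"ry":0,"rz":0,"hand":0},{"tx":0,"ty":0,"tz":0,"rx":0,"ry":0,"rz":0,"hand":0}]'
```

```text
t: 2.5
tcp_pos: [0.5158, 0.1032, 0.1076]
orientation: [0.115, 0.993, -0.0, -0.0]
contact_force: [0.3, -0.5, 0.5]
finger_gap: 0.0002
grip_force: 0.0
t: 2.75
tcp_pos: [0.5164, 0.1034, 0.1033]
orientation: [0.115, 0.993, 0.0, 0.001]
contact_force: [0.6, 0.1, 0.2]
finger_gap: 0.0003
grip_force: 0.1
t: 3.0
tcp_pos: [0.5162, 0.1034, 0.0993]
orientation: [0.115, 0.993, 0.0, 0.0]
contact_force: [-2.1, 0.3, 5.3]
finger_gap: 0.0001
grip_force: 2.9
t: 3.25
tcp_pos: [0.5161, 0.1034, 0.095]
orientation: [0.115, 0.993, 0.0, 0.0]
contact_force: [-1.2, -0.8, 5.4]
finger_gap: 0.0006
grip_force: 2.1
```

```bash
python3 -m crank '[{"tx":0,"ty":0,"tz":-2,"rx":0,"ry":0,"rz":0,"hand":0},{"tx":0,"ty":0,"tz":-2,"rx":0,"ry":0,"rz":0,"hand":0},{"tx":0,"ty":0,"tz":0,"rx":0,"ry":0,"rz":0,"hand":0}]'
python3 -m crank '[{"tx":0,"ty":0,"tz":-1,"rx":0,"ry":0,"rz":0,"hand":0},{"tx":0,"ty":0,"tz":0,"rx":0,"ry":0,"rz":0,"hand":0}]'
python3 -m crank '[{"tx":0,"ty":0,"tz":-1,"rx":0,"ry":0,"rz":0,"hand":0},{"tx":0,"ty":0,"tz":0,"rx":0,"ry":0,"rz":0,"hand":0}]'
```

```text
t: 3.5
tcp_pos: [0.5162, 0.1034, 0.0908]
orientation: [0.115, 0.993, 0.0, 0.0]
contact_force: [-0.5, -0.0, 2.8]
finger_gap: 0.0006
grip_force: 1.4
t: 3.67
tcp_pos: [0.5162, 0.1034, 0.0899]
orientation: [0.115, 0.993, 0.0, 0.0]
contact_force: [0.3, 0.9, 2.2]
finger_gap: 0.0004
grip_force: 1.0
t: 3.83
tcp_pos: [0.5162, 0.1034, 0.089]
orientation: [0.115, 0.993, 0.0, 0.0]
contact_force: [0.2, 0.0, 2.7]
finger_gap: 0.0002
grip_force: 1.5
```

```bash
python3 -m crank '[{"tx":0,"ty":0,"tz":-0.5,"rx":0,"ry":0,"rz":0,"hand":0},{"tx":0,"ty":0,"tz":0,"rx":0,"ry":0,"rz":0,"hand":0}]' | grep -E 'tcp|contact'
python3 -m crank '[{"tx":0,"ty":0,"tz":-0.5,"rx":0,"ry":0,"rz":0,"hand":0},{"tx":0,"ty":0,"tz":0,"rx":0,"ry":0,"rz":0,"hand":0}]' | grep -E 'tcp|contact'
cat > dif.py <<'E'
from h import *
import sys
# tall vial: points above z=.108 over the turret (short caps reach 98 mm)
for n in('scene','side'):
    c=snap(n,'t_'+n);W=cloud(c);x,y,z=W[...,0],W[...,1],W[...,2]
    m=(z>.108)&(z<.125)&(np.hypot(x-.593,y+.075)<.08)&(c['image'].max(-1)<110)
    if m.sum():
        p=np.median(W[m],0)*1000;print(n,m.sum(),p.round(),'angle to +y',np.degrees(np.arctan2(p[1]+75,p[0]-593)).round(),'dist to station',np.hypot(p[0]-596,p[1]+20).round())
    else: print(n,0)
E
python3 dif.py
```

```text
tcp_pos: [0.5163, 0.1034, 0.0887]
contact_force: [-0.0, -0.0, 3.0]
tcp_pos: [0.5163, 0.1034, 0.0884]
contact_force: [0.0, -0.2, 6.2]
scene 37 [645. -89. 116.] angle to +y -16.0 dist to station 85.0
side 60 [635. -99. 119.] angle to +y -30.0 dist to station 88.0
```

First click confirmed: the tall vial moved on by one station and the force reached only about 6 N. Now I'll release fully and repeat.

```bash
python3 -m crank '[{"tx":0,"ty":0,"tz":6,"rx":0,"ry":0,"rz":0,"hand":0},{"tx":0,"ty":0,"tz":6,"rx":0,"ry":0,"rz":0,"hand":0},{"tx":0,"ty":0,"tz":6,"rx":0,"ry":0,"rz":0,"hand":0},{"tx":0,"ty":0,"tz":0,"rx":0,"ry":0,"rz":0,"hand":0},{"tx":0,"ty":0,"tz":0,"rx":0,"ry":0,"rz":0,"hand":0},{"tx":0,"ty":0,"tz":0,"rx":0,"ry":0,"rz":0,"hand":0}]' | grep -E 'tcp|contact'
python3 -m crank '[{"tx":0,"ty":0,"tz":-3,"rx":0,"ry":0,"rz":0,"hand":0},{"tx":0,"ty":0,"tz":-3,"rx":0,"ry":0,"rz":0,"hand":0},{"tx":0,"ty":0,"tz":-3,"rx":0,"ry":0,"rz":0,"hand":0},{"tx":0,"ty":0,"tz":-3,"rx":0,"ry":0,"rz":0,"hand":0},{"tx":0,"ty":0,"tz":-3,"rx":0,"ry":0,"rz":0,"hand":0},{"tx":0,"ty":0,"tz":-1,"rx":0,"ry":0,"rz":0,"hand":0},{"tx":0,"ty":0,"tz":-1,"rx":0,"ry":0,"rz":0,"hand":0},{"tx":0,"ty":0,"tz":0,"rx":0,"ry":0,"rz":0,"hand":0}]' | grep -E 'tcp|contact'
python3 -m crank '[{"tx":0,"ty":0,"tz":-0.5,"rx":0,"ry":0,"rz":0,"hand":0},{"tx":0,"ty":0,"tz":0,"rx":0,"ry":0,"rz":0,"hand":0}]' | grep -E 'tcp|contact'
python3 -m crank '[{"tx":0,"ty":0,"tz":-0.5,"rx":0,"ry":0,"rz":0,"hand":0},{"tx":0,"ty":0,"tz":0,"rx":0,"ry":0,"rz":0,"hand":0},{"tx":0,"ty":0,"tz":0,"rx":0,"ry":0,"rz":0,"hand":0}]' | grep -E 'tcp|contact'
python3 dif.py
```

```text
tcp_pos: [0.5157, 0.1034, 0.1056]
contact_force: [-0.0, -0.2, -0.0]
tcp_pos: [0.516, 0.1034, 0.0888]
contact_force: [-0.8, 0.6, 3.2]
tcp_pos: [0.516, 0.1034, 0.0886]
contact_force: [-1.1, -0.1, 4.7]
tcp_pos: [0.5161, 0.1034, 0.0884]
contact_force: [-1.3, 0.3, 5.2]
scene 32 [645. -59. 117.] angle to +y 17.0 dist to station 63.0
side 47 [638. -67. 119.] angle to +y 10.0 dist to station 64.0
```

Second click confirmed (the vial is now at about +14°). Third click, same profile.

```bash
python3 -m crank '[{"tx":0,"ty":0,"tz":6,"rx":0,"ry":0,"rz":0,"hand":0},{"tx":0,"ty":0,"tz":6,"rx":0,"ry":0,"rz":0,"hand":0},{"tx":0,"ty":0,"tz":6,"rx":0,"ry":0,"rz":0,"hand":0},{"tx":0,"ty":0,"tz":0,"rx":0,"ry":0,"rz":0,"hand":0},{"tx":0,"ty":0,"tz":0,"rx":0,"ry":0,"rz":0,"hand":0},{"tx":0,"ty":0,"tz":0,"rx":0,"ry":0,"rz":0,"hand":0}]' | grep -E 'tcp|contact'
python3 -m crank '[{"tx":0,"ty":0,"tz":-3,"rx":0,"ry":0,"rz":0,"hand":0},{"tx":0,"ty":0,"tz":-3,"rx":0,"ry":0,"rz":0,"hand":0},{"tx":0,"ty":0,"tz":-3,"rx":0,"ry":0,"rz":0,"hand":0},{"tx":0,"ty":0,"tz":-3,"rx":0,"ry":0,"rz":0,"hand":0},{"tx":0,"ty":0,"tz":-3,"rx":0,"ry":0,"rz":0,"hand":0},{"tx":0,"ty":0,"tz":-1,"rx":0,"ry":0,"rz":0,"hand":0},{"tx":0,"ty":0,"tz":-1,"rx":0,"ry":0,"rz":0,"hand":0},{"tx":0,"ty":0,"tz":0,"rx":0,"ry":0,"rz":0,"hand":0}]' | grep -E 'tcp|contact'
python3 -m crank '[{"tx":0,"ty":0,"tz":-0.5,"rx":0,"ry":0,"rz":0,"hand":0},{"tx":0,"ty":0,"tz":0,"rx":0,"ry":0,"rz":0,"hand":0}]' | grep -E 'tcp|contact'
python3 -m crank '[{"tx":0,"ty":0,"tz":-0.5,"rx":0,"ry":0,"rz":0,"hand":0},{"tx":0,"ty":0,"tz":0,"rx":0,"ry":0,"rz":0,"hand":0},{"tx":0,"ty":0,"tz":0,"rx":0,"ry":0,"rz":0,"hand":0}]' | grep -E 'tcp|contact'
python3 dif.py
```

```text
tcp_pos: [0.5158, 0.1034, 0.1057]
contact_force: [-0.3, 0.5, -0.3]
tcp_pos: [0.516, 0.1034, 0.0888]
contact_force: [-0.3, 1.3, 2.9]
tcp_pos: [0.5161, 0.1034, 0.0886]
contact_force: [-0.7, 0.4, 4.2]
tcp_pos: [0.5161, 0.1034, 0.0884]
contact_force: [-1.3, -0.2, 6.6]
scene 40 [625. -31. 116.] angle to +y 54.0 dist to station 31.0
side 48 [620. -38. 118.] angle to +y 54.0 dist to station 30.0
```

The vial is at 54° and 31 mm from the station, which is exactly one station short. Now the fourth click, then release.

```bash
python3 -m crank '[{"tx":0,"ty":0,"tz":6,"rx":0,"ry":0,"rz":0,"hand":0},{"tx":0,"ty":0,"tz":6,"rx":0,"ry":0,"rz":0,"hand":0},{"tx":0,"ty":0,"tz":6,"rx":0,"ry":0,"rz":0,"hand":0},{"tx":0,"ty":0,"tz":0,"rx":0,"ry":0,"rz":0,"hand":0},{"tx":0,"ty":0,"tz":0,"rx":0,"ry":0,"rz":0,"hand":0},{"tx":0,"ty":0,"tz":0,"rx":0,"ry":0,"rz":0,"hand":0}]' | grep -E 'tcp|contact'
python3 -m crank '[{"tx":0,"ty":0,"tz":-3,"rx":0,"ry":0,"rz":0,"hand":0},{"tx":0,"ty":0,"tz":-3,"rx":0,"ry":0,"rz":0,"hand":0},{"tx":0,"ty":0,"tz":-3,"rx":0,"ry":0,"rz":0,"hand":0},{"tx":0,"ty":0,"tz":-3,"rx":0,"ry":0,"rz":0,"hand":0},{"tx":0,"ty":0,"tz":-3,"rx":0,"ry":0,"rz":0,"hand":0},{"tx":0,"ty":0,"tz":-1,"rx":0,"ry":0,"rz":0,"hand":0},{"tx":0,"ty":0,"tz":-1,"rx":0,"ry":0,"rz":0,"hand":0},{"tx":0,"ty":0,"tz":0,"rx":0,"ry":0,"rz":0,"hand":0}]' | grep -E 'tcp|contact'
python3 -m crank '[{"tx":0,"ty":0,"tz":-0.5,"rx":0,"ry":0,"rz":0,"hand":0},{"tx":0,"ty":0,"tz":0,"rx":0,"ry":0,"rz":0,"hand":0}]' | grep -E 'tcp|contact'
python3 -m crank '[{"tx":0,"ty":0,"tz":-0.5,"rx":0,"ry":0,"rz":0,"hand":0},{"tx":0,"ty":0,"tz":0,"rx":0,"ry":0,"rz":0,"hand":0},{"tx":0,"ty":0,"tz":0,"rx":0,"ry":0,"rz":0,"hand":0}]' | grep -E 'tcp|contact'
python3 dif.py
python3 -m crank '[{"tx":0,"ty":0,"tz":6,"rx":0,"ry":0,"rz":0,"hand":0},{"tx":0,"ty":0,"tz":6,"rx":0,"ry":0,"rz":0,"hand":0},{"tx":0,"ty":0,"tz":6,"rx":0,"ry":0,"rz":0,"hand":0},{"tx":0,"ty":0,"tz":15,"rx":0,"ry":0,"rz":0,"hand":0},{"tx":0,"ty":0,"tz":15,"rx":0,"ry":0,"rz":0,"hand":0},{"tx":0,"ty":0,"tz":15,"rx":0,"ry":0,"rz":0,"hand":0},{"tx":0,"ty":0,"tz":0,"rx":0,"ry":0,"rz":0,"hand":0},{"tx":0,"ty":0,"tz":0,"rx":0,"ry":0,"rz":0,"hand":0}]' | grep -E 'tcp|contact'
python3 dif.py
python3 - <<'E'
from h import *
c=load('t_scene');d=load('t_side')
A=cv2.resize(c['image'][205:290,270:410],(480,291),interpolation=3);B=cv2.resize(d['image'][180:310,255:375],(320,347),interpolation=3)
o=np.zeros((350,800,3),np.uint8);o[:291,:480]=A;o[:347,480:]=B;cv2.imwrite('pics/v2.png',o)
E
```

```text
tcp_pos: [0.5157, 0.1034, 0.1057]
contact_force: [-0.5, 0.5, 0.5]
tcp_pos: [0.516, 0.1034, 0.0888]
contact_force: [-0.7, -0.9, 4.3]
tcp_pos: [0.5161, 0.1034, 0.0886]
contact_force: [-1.5, -0.6, 5.6]
tcp_pos: [0.5161, 0.1034, 0.0884]
contact_force: [-2.8, 0.1, 6.3]
scene 33 [594. -19. 116.] angle to +y 89.0 dist to station 2.0
side 64 [588. -24. 118.] angle to +y 96.0 dist to station 9.0
tcp_pos: [0.5165, 0.1034, 0.1516]
contact_force: [-0.9, 0.6, -0.2]
scene 33 [592. -20. 116.] angle to +y 91.0 dist to station 4.0
side 58 [588. -25. 119.] angle to +y 96.0 dist to station 10.0
```

View pics/v2.png

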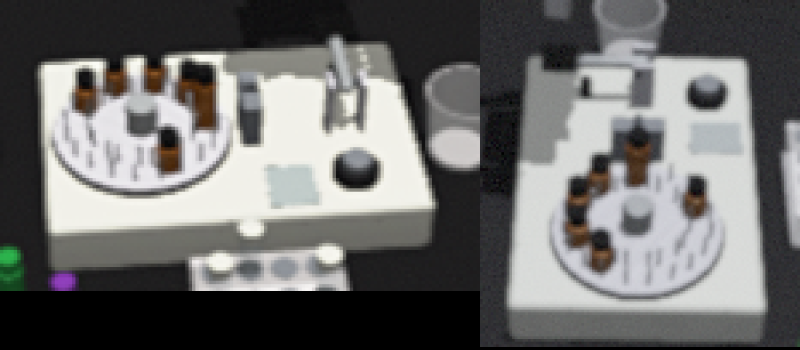

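The picture shows the tall vial directly in front of the reading head's block in both crops, at (205,95) and (637,150). The lever is up. Moving to the key at (661,96).

```bash
python3 -m crank '[{"tx":36,"ty":-2,"tz":0,"rx":0,"ry":0,"rz":0,"hand":0},{"tx":36,"ty":-2,"tz":0,"rx":0,"ry":0,"rz":0,"hand":0},{"tx":36,"ty":-2,"tz":0,"rx":0,"ry":0,"rz":0,"hand":0},{"tx":36,"ty":-1,"tz":0,"rx":0,"ry":0,"rz":0,"hand":0},{"tx":0,"ty":0,"tz":0,"rx":0,"ry":0,"rz":0,"hand":0},{"tx":0,"ty":0,"tz":-20,"rx":0,"ry":0,"rz":0,"hand":0},{"tx":0,"ty":0,"tz":-20,"rx":0,"ry":0,"rz":0,"hand":0},{"tx":0,"ty":0,"tz":-20,"rx":0,"ry":0,"rz":0,"hand":0}]' | grep -E 'tcp|contact'
python3 -m crank '[{"tx":0,"ty":0,"tz":-14,"rx":0,"ry":0,"rz":0,"hand":0},{"tx":0,"ty":0,"tz":0,"rx":0,"ry":0,"rz":0,"hand":0},{"tx":0,"ty":0,"tz":0,"rx":0,"ry":0,"rz":0,"hand":0}]' | grep -E 'tcp|contact'
python3 - <<'E'
from h import *
c=snap('scene','k_scene');d=snap('side','k_side')
A=cv2.resize(c['image'][205:285,340:410],(420,480),interpolation=3);B=cv2.resize(d['image'][180:250,310:370],(380,443),interpolation=3)
o=np.zeros((480,800,3),np.uint8);o[:,:420]=A;o[:443,420:]=B;cv2.imwrite('pics/v3.png',o)
E
```

```text
tcp_pos: [0.6591, 0.0964, 0.0887]
contact_force: [-0.3, 0.5, -0.3]
tcp_pos: [0.659, 0.0964, 0.0758]
contact_force: [-0.4, -0.9, 0.9]
```

View pics/v3.png

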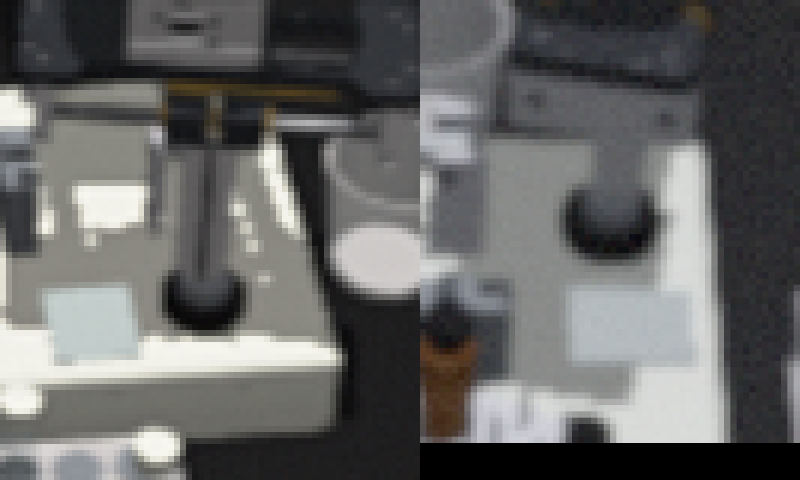

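The fingertips are centred over the key in both crops, at (204,290) and (610,215). Pressing now.

```bash
python3 -m crank '[{"tx":0,"ty":0,"tz":-2,"rx":0,"ry":0,"rz":0,"hand":0},{"tx":0,"ty":0,"tz":-2,"rx":0,"ry":0,"rz":0,"hand":0},{"tx":0,"ty":0,"tz":-2,"rx":0,"ry":0,"rz":0,"hand":0},{"tx":0,"ty":0,"tz":0,"rx":0,"ry":0,"rz":0,"hand":0}]' | grep -E 'tcp|contact'
python3 -m crank '[{"tx":0,"ty":0,"tz":-1,"rx":0,"ry":0,"rz":0,"hand":0},{"tx":0,"ty":0,"tz":-1,"rx":0,"ry":0,"rz":0,"hand":0},{"tx":0,"ty":0,"tz":0,"rx":0,"ry":0,"rz":0,"hand":0}]' | grep -E 'tcp|contact'
python3 -m crank '[{"tx":0,"ty":0,"tz":-1,"rx":0,"ry":0,"rz":0,"hand":0},{"tx":0,"ty":0,"tz":0,"rx":0,"ry":0,"rz":0,"hand":0}]' | grep -E 'tcp|contact'
```

```text
tcp_pos: [0.6604, 0.0964, 0.0713]
contact_force: [0.7, 0.1, 1.6]
tcp_pos: [0.6604, 0.0964, 0.0693]
contact_force: [0.1, -0.0, 3.5]
tcp_pos: [0.6604, 0.0964, 0.0683]
contact_force: [1.5, -0.3, 3.0]
```

```bash
for i in 1; do python3 -m crank '[{"tx":0,"ty":0,"tz":-1,"rx":0,"ry":0,"rz":0,"hand":0},{"tx":0,"ty":0,"tz":-0.5,"rx":0,"ry":0,"rz":0,"hand":0},{"tx":0,"ty":0,"tz":0,"rx":0,"ry":0,"rz":0,"hand":0}]' | grep -E 'tcp|contact'; done
python3 -m crank '[{"tx":0,"ty":0,"tz":-0.5,"rx":0,"ry":0,"rz":0,"hand":0},{"tx":0,"ty":0,"tz":0,"rx":0,"ry":0,"rz":0,"hand":0}]' | grep -E 'tcp|contact'
python3 -m crank '[{"tx":0,"ty":0,"tz":-0.5,"rx":0,"ry":0,"rz":0,"hand":0},{"tx":0,"ty":0,"tz":0,"rx":0,"ry":0,"rz":0,"hand":0}]' | grep -E 'tcp|contact'
```

```text
tcp_pos: [0.6604, 0.0964, 0.0667]
contact_force: [1.0, -0.3, 5.0]
tcp_pos: [0.6604, 0.0964, 0.0663]
contact_force: [1.9, 0.2, 4.9]
tcp_pos: [0.6604, 0.0964, 0.0662]
contact_force: [-0.4, -0.1, 7.2]
```

The hard stop is reached: 7 N, and z stopped about 6 mm below the released top. Next I'll release, retract, check and hand in.

```bash
python3 -m crank '[{"tx":0,"ty":0,"tz":5,"rx":0,"ry":0,"rz":0,"hand":0},{"tx":0,"ty":0,"tz":10,"rx":0,"ry":0,"rz":0,"hand":0},{"tx":0,"ty":0,"tz":25,"rx":0,"ry":0,"rz":0,"hand":0},{"tx":0,"ty":0,"tz":30,"rx":0,"ry":0,"rz":0,"hand":0},{"tx":0,"ty":0,"tz":30,"rx":0,"ry":0,"rz":0,"hand":0},{"tx":0,"ty":0,"tz":0,"rx":0,"ry":0,"rz":0,"hand":0},{"tx":0,"ty":0,"tz":0,"rx":0,"ry":0,"rz":0,"hand":0},{"tx":0,"ty":0,"tz":0,"rx":0,"ry":0,"rz":0,"hand":0}]'
python3 dif.py
python3 - <<'E'
from h import *
W=cloud(load('t_side'));m=(abs(W[...,0]-.66)<.008)&(abs(W[...,1]-.096)<.008)&(W[...,2]<.1);print('key z',np.nanmedian(W[m][:,2]))
print(job.close_job())
E
```

```text
t: 13.1
tcp_pos: [0.6587, 0.0964, 0.164]
orientation: [0.115, 0.993, -0.0, -0.001]
contact_force: [0.6, -0.4, -0.1]
finger_gap: 0.0007
grip_force: 0.0
scene 33 [593. -20. 115.] angle to +y 90.0 dist to station 3.0
side 56 [588. -24. 119.] angle to +y 96.0 dist to station 9.0
key z 0.07065477548366497
the job is handed in; nothing more can be done
None
```

The job is handed in at about 13 s (no verdict was returned): four lever clicks (about 7 N at most in the readings) put the tall vial at the reading head, then the read key was pressed to its stop and released, and the arm was clear.

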